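Flag the tired spring foot

TASK

Three spring feet from the shop's compressor stand on the bench. Press down each black rubber pad far enough to move its yellow marker and feel which spring is the softest, and only after trying all three push that foot's orange tag fully down. Use the fingertips only and pick nothing up: leave the other two tags up and the loose things on the bench where they are.

Things in the scene. Friction and masses are not known exactly. Their poses are not given: they have to be found in the camera images.
- pad_a_top (a point): centre of the top of foot A's black rubber pad, a disc 68 mm across on a coil spring in a red cup, 84 mm above the bench when free; moves with the pad. On the foot's steel plate (180 x 100 x 8 mm, fixed) the orange tag stands 87 mm from the pad's centre, the yellow marker's thin post (91 mm tall) 51 mm to the other side. All feet look alike
- pad_a (a joint): how far foot A's pad is pressed down, m: 0 free (a tired spring sags under 1 mm), 0.030 bottomed. It springs back. A 5 N push sinks a pad by about 6 to 18 mm, depending on its spring, the softest about twice as far as the next
- mark_a (a joint): how far foot A's yellow marker collar (18 mm across, on the thin post behind the pad) has been pushed down, m: 0 at the start. After 1.5 mm of free play the pad's steel arm takes it down as the pad is pressed, and it stays, showing the deepest press
- tag_a_top (a point): centre of the flat top of foot A's orange tag, 22 mm (x) by 40 mm (y), about 60 mm above the bench when up; moves down with it
- tag_a (a joint): how far foot A's orange tag is pushed down, m: 0 fully up (starts at 0 to 0.003), 0.020 fully down on its stop. It slides straight down against about 3 N of friction and stays where it is left
- pad_b_top (a point): centre of the top of foot B's black rubber pad, a disc 68 mm across on a coil spring in a red cup, 84 mm above the bench when free; moves with the pad. On the foot's steel plate (180 x 100 x 8 mm, fixed) the orange tag stands 87 mm from the pad's centre, the yellow marker's thin post (91 mm tall) 51 mm to the other side. All feet look alike
- pad_b (a joint): how far foot B's pad is pressed down, m: 0 free (a tired spring sags under 1 mm), 0.030 bottomed. It springs back. A 5 N push sinks a pad by about 6 to 18 mm, depending on its spring, the softest about twice as far as the next
- mark_b (a joint): how far foot B's yellow marker collar (18 mm across, on the thin post behind the pad) has been pushed down, m: 0 at the start. After 1.5 mm of free play the pad's steel arm takes it down as the pad is pressed, and it stays, showing the deepest press
- tag_b_top (a point): centre of the flat top of foot B's orange tag, 22 mm (x) by 40 mm (y), about 60 mm above the bench when up; moves down with it
- tag_b (a joint): how far foot B's orange tag is pushed down, m: 0 fully up (starts at 0 to 0.003), 0.020 fully down on its stop. It slides straight down against about 3 N of friction and stays where it is left
- pad_c_top (a point): centre of the top of foot C's black rubber pad, a disc 68 mm across on a coil spring in a red cup, 84 mm above the bench when free; moves with the pad. On the foot's steel plate (180 x 100 x 8 mm, fixed) the orange tag stands 87 mm from the pad's centre, the yellow marker's thin post (91 mm tall) 51 mm to the other side. All feet look alike
- pad_c (a joint): how far foot C's pad is pressed down, m: 0 free (a tired spring sags under 1 mm), 0.030 bottomed. It springs back. A 5 N push sinks a pad by about 6 to 18 mm, depending on its spring, the softest about twice as far as the next
- mark_c (a joint): how far foot C's yellow marker collar (18 mm across, on the thin post behind the pad) has been pushed down, m: 0 at the start. After 1.5 mm of free play the pad's steel arm takes it down as the pad is pressed, and it stays, showing the deepest press
- tag_c_top (a point): centre of the flat top of foot C's orange tag, 22 mm (x) by 40 mm (y), about 60 mm above the bench when up; moves down with it
- tag_c (a joint): how far foot C's orange tag is pushed down, m: 0 fully up (starts at 0 to 0.003), 0.020 fully down on its stop. It slides straight down against about 3 N of friction and stays where it is left
- polish_jar: white jar, red cap, 60 mm across, 75 mm tall, loose bystander; origin: centre of its underside
- socket: steel wrench socket, 34 mm across, 38 mm tall, standing, loose bystander; origin: centre of its underside
- wrench: steel wrench, 160 mm long, lying, loose bystander; origin: middle of it, at bench height
- spray_can: green can, 54 mm across, 110 mm tall, loose bystander; origin: centre of its underside
- buff_pad: yellow polishing disc, 80 mm across, 26 mm tall, loose bystander; origin: centre of its underside
- bump_stop: black ribbed bump stop, 48 mm across, 55 mm tall, loose bystander; origin: centre of its underside
- bolt_cup: steel cup, 70 mm across, 60 mm tall, loose bystander; origin: centre of its underside
Not all that is in view belongs to the job. Leave any purple look-alike of the part that bears pad_b_top alone. What is shaped like the part that bears pad_a_top but purple is not meant.

How it is judged:
On the way, in this order (a step that is already met when the one before it is completed fails the run):
1. all three pads have been pressed (each yellow marker moved down more than 1 mm) (value of joint each of mark_a, mark_b, mark_c above 0.001 m), for 0.1 s.
2. the tag of the softest foot is pushed down more than 16 of its 20 mm (the rules know that foot by its tired spring, under which the free pad sags more than 0.3 mm) (((value of joint tag_a above 0.016 m and value of joint pad_a above 0.0003 m and value of joint each of tag_b, tag_c below 0.007 m) or (value of joint tag_b above 0.016 m and value of joint pad_b above 0.0003 m and value of joint each of tag_a, tag_c below 0.007 m) or (value of joint tag_c above 0.016 m and value of joint pad_c above 0.0003 m and value of joint each of tag_a, tag_b below 0.007 m))), for 0.2 s.
At the end, for the whole second after the job is handed in: The softest foot's orange tag is down (more than 16 of its 20 mm), the other two tags are up (less than 7 mm down), all three markers have been moved more than 1 mm by pressing, all pads are free again (within 2 mm), and every loose bystander is within 20 mm of its start (all of step 1 and ((value of joint tag_a above 0.016 m and value of joint pad_a above 0.0003 m and value of joint each of tag_b, tag_c below 0.007 m) or (value of joint tag_b above 0.016 m and value of joint pad_b above 0.0003 m and value of joint each of tag_a, tag_c below 0.007 m) or (value of joint tag_c above 0.016 m and value of joint pad_c above 0.0003 m and value of joint each of tag_a, tag_b below 0.007 m)) and distance of each of polish_jar, socket, wrench, spray_can, buff_pad, bump_stop, bolt_cup from where it was at the start of the episode below 0.02 m and value of joint each of pad_a, pad_b, pad_c below 0.002 m); the robot touches nothing.
It fails at once if a tag of one of the two firmer feet is pushed down 7 mm or more ((value of joint tag_a above 0.007 m and value of joint pad_a below 0.0003 m) or (value of joint tag_b above 0.007 m and value of joint pad_b below 0.0003 m) or (value of joint tag_c above 0.007 m and value of joint pad_c below 0.0003 m)).
It fails at once if a loose bystander is lifted, carried or shoved more than 20 mm (distance of any of polish_jar, socket, wrench, spray_can, buff_pad, bump_stop, bolt_cup from where it was at the start of the episode above 0.02 m).
It also fails if it takes over 56 s, if anything falls off the work surface, if the arm or the gripper's body presses on something with over 40 N, if the wrist force passes 120 N, or if a joint passes its speed limit or range.

ROBOT

A 6-joint arm with a two-finger parallel gripper is mounted at the origin on the work surface. World frame = base frame: x ahead of the robot, y to its left, z up, the work surface at z = 0. Lengths are in m, angles in rad, forces in N, time in s.
With the tool pointing down it reaches from about 0.35 to 0.775 m from the base axis. Payload 7.3 kg.
Tool frame: the origin (TCP) lies at the very end of the fingers, on their centre line; the grasp point (between the pads) lies 19 mm behind it (r.hold_point_z is the distance from the TCP to the grasp point, in m); z points along the fingers, y is the line along which they close (so a half turn about z gives the same grasp; the last joint's range is limited). The gripper opens to 92 mm and grips with 3 to 60 N. Pads are 19 mm wide; open, the fingers measure 130 mm over their backs; the gripper's body (75 mm by 190 mm) begins 47 mm behind the grasp point.
Start: joints at [1.063, 0.342, 1.524, -0, 1.275, -0.146], TCP at [0.186, 0.491, 0.227] pointing down, gripper open.
Joint ranges: [-2.53, 2.53], [-0.77, 2.02], [0.04, 2.7], [-1, 4.14], [0.28, 2.66], [-3.11, 3.11]. Speed limits (rad/s): [2.57, 2.57, 3.14, 3.14, 3.14, 3.14].

INTERFACE

Orientations are given as a 3x3 rotation matrix whose columns are the frame's x, y, z axes.
In Python, from plant import r, command_gripper, planner, read_camera, camera_info gives the robot as it stands. Calls block until the motion is done:
- r.move_pose(position, orientation): joint-space move of the TCP to a pose.
- r.line_to(position, ori=None, velocity=0.15): straight line of the TCP; ori=None keeps the orientation; velocity is the mean speed in m/s.
- r.set_joints(angles): joint-space move.
- command_gripper(opening, squeeze=None): finger opening in m; squeeze is the grip in N (None keeps the last); returns when the fingers have stopped.
- r.wait(seconds).
- planner.inverse_kinematics(position, orientation): joint angles nearest the present ones, or None.
- r.sense(): the state.
- read_camera(name): name is "side" or "top"; returns (picture, depth): 480x640x3 uint8, red, green, blue; 480x640 float32, m along the optical axis (not along the pixel's ray), 0 where there is no reading.
- camera_info(name): a dict with "camera_matrix" (3x3 intrinsics, pixels), "k1" (the pictures are not rectified: a ray, as slopes to the right and down, at radius r is drawn at 1 + k1 r^2 times it, then the intrinsics apply), "pose" (4x4, takes a point from camera to world coordinates). Camera axes: x right, y up, looking along -z (the intrinsics and any distortion apply to the point x, -y, -z); pixel columns grow to the right and rows downward; lengths in m; the calibration is good to about 2 mm. A picture is of the moment at which its call begins. camera_info takes no time and is no camera call.
A pose or a line that the arm cannot do raises r.MotionError and nothing moves.
- r.sign_off(): hands the job in; it is judged then, once.
The state is a dict: "clock": time; "qpos": joint angles; "qvel": joint speeds; "joint_torque": joint torques, N m; "tool_pos": TCP position; "orientation": TCP orientation; "ft_force": force on the tool from outside, world axes, zero at the start; "moment": the same for the moment, N m; "width": finger opening in m; "gripper_force": force on a finger pad.
Only numpy, scipy, OpenCV 4.12 (cv2) and the standard library are available. Lean on these libraries where they do the work, as an engineer would, in place of code of your own. Each camera call takes 0.05 s, during which the arm holds its last target. There are 200 camera calls.

## Working session

There is one attempt and no reset: what is moved stays moved. The work goes in short steps, each a Python script; the robot and the scene stay as the last script left them, time stands still between calls to the robot, and variables do not carry over. Pictures are saved under pics/ and viewed, at most 10 in all, crops included, and the job is handed in when it is done.

```bash
mkdir -p pics; ls; cat > h.py <<'E'
import numpy as np,cv2
from plant import r, command_gripper, planner, read_camera, camera_info
def cloud(name):
    im,d=read_camera(name);c=camera_info(name);K=np.array(c["camera_matrix"],float);k=c["k1"]
    v,u=np.mgrid[0:480,0:640].astype(np.float64)
    p=cv2.undistortPoints(np.stack([u.ravel(),v.ravel()],1)[:,None],K,np.array([k,0,0,0,0.]))[:,0].reshape(480,640,2)
    P=np.stack([p[...,0]*d,-p[...,1]*d,-d],-1)
    T=np.array(c["pose"]);W=P@T[:3,:3].T+T[:3,3];W[d==0]=np.nan
    return im,W
E
python3 - <<'E'
from h import *
for n in("top","side"):
    im,W=cloud(n);np.savez(f"{n}.npz",im=im,W=W);cv2.imwrite(f"pics/{n}0.png",im[...,::-1]);c=camera_info(n);print(n,np.round(c["pose"],2).tolist(),c["k1"])
print(r.sense())
E
```

```text
pics
top [[0.02, 0.98, -0.19, 0.24], [-1.0, 0.02, 0.0, 0.01], [0.01, 0.19, 0.98, 1.75], [0.0, 0.0, 0.0, 1.0]] -0.12579803150699706
side [[-1.0, 0.01, 0.0, 0.54], [-0.01, -0.59, 0.8, 0.91], [0.01, 0.8, 0.59, 0.76], [0.0, 0.0, 0.0, 1.0]] -0.030959877871866177
{'clock': 0.1, 'qpos': array([ 1.06300710e+00,  3.42664919e-01,  1.52488512e+00,  9.39231340e-06,
        1.27538405e+00, -1.45971591e-01]), 'qvel': array([ 0.00060656, -0.00297661, -0.00145114, -0.00119595, -0.00028291,
        0.00054667]), 'joint_torque': array([ 2.40978974e-03, -4.32004380e+01, -2.44697589e+01,  7.18714390e-02,
        5.26046182e-02, -9.22631989e-05]), 'tool_pos': array([0.18563172, 0.49072192, 0.22612098]), 'orientation': array([[-9.35253935e-01,  3.53976893e-01, -6.60120353e-04],
       [ 3.53977449e-01,  9.35253229e-01, -1.16780655e-03],
       [ 2.04003157e-04, -1.32586339e-03, -9.99999100e-01]]), 'ft_force': array([ 0.11733628, -0.787317  ,  0.21825431]), 'moment': array([ 0.01224907,  0.00732086, -0.05718042]), 'gripper_force': 0.0, 'width': 0.09176564650756351}
```

View pics/top0.png

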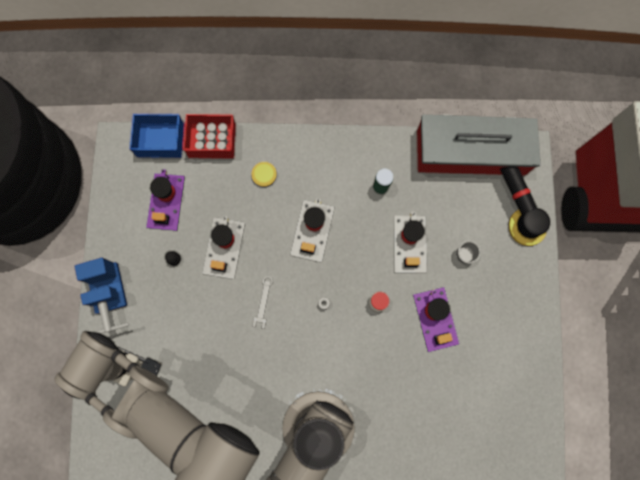

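View pics/side0.png

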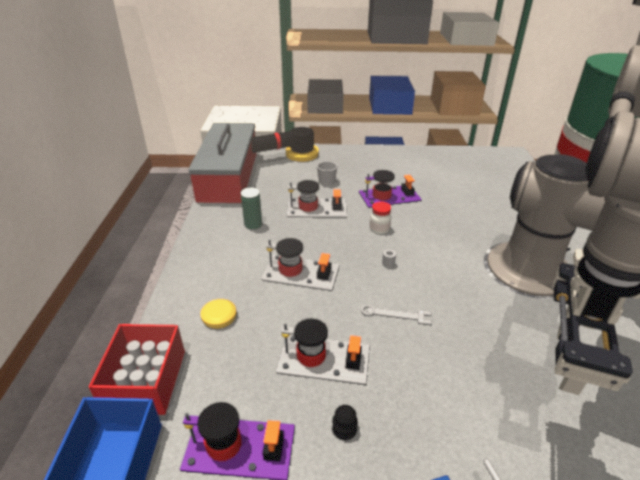

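The top view shows three grey feet, with pads at about (222,236), (314,218) and (413,232) and tags at (218,266), (307,247) and (412,261). The two purple look-alikes are at (162,188) and (437,310). In the side view the same pads are at (311,332), (290,250) and (308,188), with tags at (354,352), (324,266) and (337,199).

```bash
python3 - <<'E'
from h import *
pts={"top":dict(p=[(222,236),(314,218),(413,232)],t=[(218,266),(307,247),(412,261)]),
"side":dict(p=[(311,332),(290,250),(308,188)],t=[(354,346),(324,264),(337,197)])}
for n in pts:
    f=np.load(n+".npz");im=f["im"];W=f["W"];hsv=cv2.cvtColor(im,cv2.COLOR_RGB2HSV)
    for k in "pt":
        for (u,v) in pts[n][k]:
            m=np.zeros((480,640),bool);R=22;m[v-R:v+R,u-R:u+R]=1
            if k=="p": m&=(im.max(2)<70)&(W[...,2]>.07)&(W[...,2]<.1)
            else: m&=(hsv[...,0]>6)&(hsv[...,0]<20)&(hsv[...,1]>150)&(im[...,0]>130)&(W[...,2]>.05)&(W[...,2]<.075)
            Q=W[m]; 
            if len(Q)<4: print(n,k,u,v,len(Q));continue
            print(n,k,len(Q),"mid",np.round((Q.min(0)+Q.max(0))/2,3),"mean",Q.mean(0).round(3),"ext",np.ptp(Q,0).round(3),"z90",np.percentile(Q[:,2],[50,95]).round(3))
E
```

```text
top p 340 mid [0.558 0.3   0.083] mean [0.557 0.299 0.083] ext [0.061 0.062 0.023] z90 [0.083 0.09 ]
top p 331 mid [0.616 0.026 0.082] mean [0.615 0.025 0.083] ext [0.061 0.057 0.023] z90 [0.083 0.089]
top p 334 mid [ 0.582 -0.272  0.082] mean [ 0.582 -0.271  0.083] ext [0.062 0.061 0.024] z90 [0.083 0.09 ]
top t 37 mid [0.47  0.311 0.06 ] mean [0.469 0.312 0.06 ] ext [0.018 0.033 0.017] z90 [0.06  0.066]
top t 5 mid [0.525 0.05  0.059] mean [0.525 0.05  0.06 ] ext [0.003 0.018 0.008] z90 [0.061 0.063]
top t 4 mid [ 0.492 -0.256  0.056] mean [ 0.492 -0.255  0.059] ext [0.007 0.002 0.012] z90 [0.061 0.062]
side p 701 mid [0.56  0.302 0.079] mean [0.56  0.306 0.082] ext [0.06  0.064 0.016] z90 [0.083 0.085]
side p 325 mid [0.619 0.031 0.078] mean [0.619 0.035 0.081] ext [0.057 0.062 0.015] z90 [0.081 0.084]
side p 144 mid [ 0.584 -0.265  0.08 ] mean [ 0.584 -0.261  0.081] ext [0.053 0.056 0.013] z90 [0.081 0.084]
side t 166 mid [0.476 0.315 0.057] mean [0.475 0.317 0.061] ext [0.023 0.037 0.014] z90 [0.061 0.063]
side t 87 mid [0.536 0.046 0.056] mean [0.535 0.048 0.057] ext [0.022 0.041 0.011] z90 [0.057 0.06 ]
side t 43 mid [ 0.499 -0.271  0.056] mean [ 0.498 -0.269  0.056] ext [0.015 0.04  0.009] z90 [0.056 0.06 ]
```

```bash
cat >> h.py <<'E'
PAD=[(.559,.301),(.617,.028),(.583,-.268)]
TAG=[(.473,.313),(.533,.048),(.497,-.266)]
def ori(i):
    d=np.array(PAD[i])-TAG[i];d/=np.hypot(*d)
    return np.array([[-d[0],-d[1],0],[-d[1],d[0],0],[0,0,-1.]]).T
def fz(n=5):
    a=[]
    for _ in range(n): r.wait(.04);a.append(r.sense()["ft_force"][2])
    return np.mean(a)
E
python3 - <<'E'
from h import *
command_gripper(0.0)
for i in range(3):
    p=PAD[i]
    r.move_pose([*p,.17],ori(i)); r.line_to([*p,.092],velocity=.12); r.wait(.2); b=fz()
    for z in(.080,.076,.072,.068):
        r.line_to([*p,z],velocity=.04); r.wait(.15);f=fz()-b
        print(i,z,round(r.sense()["tool_pos"][2],4),round(f,2))
        if f>14: break
    r.line_to([*p,.17],velocity=.15)
    print(r.sense()["clock"])
r.move_pose([.40,.0,.25],ori(1))
for n in("side","top"):
    im,W=cloud(n);np.savez(n+"1.npz",im=im,W=W)
cv2.imwrite("pics/side1.png",cv2.resize(np.load("side1.npz")["im"][150:400,240:460,::-1],None,fx=2.4,fy=2.4,interpolation=2))
E
```

```text
0 0.08 0.0802 2.0
0 0.076 0.0761 3.93
0 0.072 0.0723 6.23
0 0.068 0.0687 7.47
7.775
1 0.08 0.0801 1.05
1 0.076 0.0762 1.96
1 0.072 0.0721 3.14
1 0.068 0.0681 3.7
13.5333
2 0.08 0.0803 4.19
2 0.076 0.0766 6.77
2 0.072 0.0731 9.3
2 0.068 0.0696 12.3
19.35
```

View pics/side1.png

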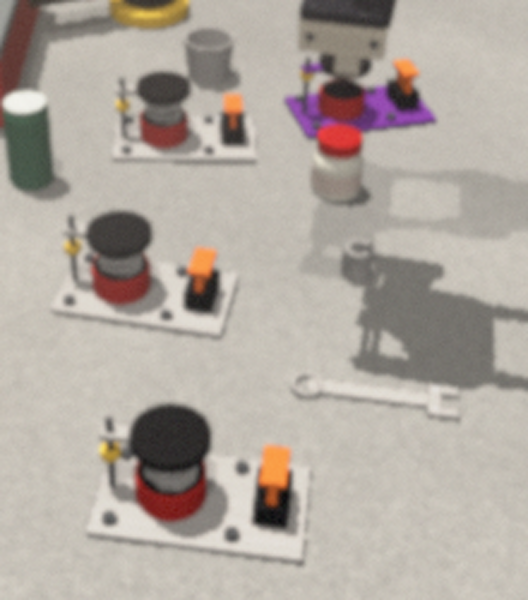

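```bash
python3 - <<'E'
from h import *
# yellow collar mean height before/after, side view; tag 1 re-measure
for s in("","1"):
    f=np.load(f"side{s}.npz");im=f["im"];W=f["W"];h=cv2.cvtColor(im,cv2.COLOR_RGB2HSV)
    for i in range(3):
        d=np.array(PAD[i])-TAG[i];d/=np.hypot(*d);c=np.array(PAD[i])+51*d/1000
        m=(np.hypot(W[...,0]-c[0],W[...,1]-c[1])<.03)&(h[...,0]>18)&(h[...,0]<35)&(h[...,1]>110)&(W[...,2]>.03)
        t=(np.hypot(W[...,0]-TAG[i][0],W[...,1]-TAG[i][1])<.04)&(h[...,0]>6)&(h[...,0]<20)&(h[...,1]>150)&(W[...,2]>.052)
        v=np.nonzero(m)[0];print(s,i,m.sum(),"row",v.mean().round(2),"z",W[m][:,2].mean().round(4),"tag",t.sum(),W[t].mean(0).round(3))
E
```

```text
0 16 row 335.19 z 0.0664 tag 162 [0.475 0.317 0.061]
 1 6 row 249.5 z 0.0672 tag 84 [0.535 0.048 0.057]
 2 4 row 190.5 z 0.0682 tag 41 [ 0.498 -0.269  0.057]
1 0 46 row 338.04 z 0.0545 tag 163 [0.475 0.317 0.061]
1 1 22 row 252.73 z 0.0539 tag 82 [0.535 0.048 0.057]
1 2 12 row 193.5 z 0.0547 tag 38 [ 0.498 -0.266  0.057]
```

The crop shows all three yellow collars lowered, at about (110,452), (72,247) and (122,104), and nothing else disturbed. Foot 1 (middle) is clearly the softest, so I'll push its tag.

```bash
python3 - <<'E'
from h import *
p=(.534,.048);R=ori(1)
r.move_pose([*p,.15],R); r.line_to([*p,.068],velocity=.1); r.wait(.2); b=fz()
for z in(.056,.050,.045,.042,.040,.038,.036,.034):
    r.line_to([*p,z],velocity=.04); r.wait(.1);f=fz(3)-b
    print(z,round(r.sense()["tool_pos"][2],4),round(f,2))
    if f>12: break
r.wait(.3)
r.line_to([*p,.15],velocity=.12); r.move_pose([.40,.0,.25],R)
for n in("side","top"):
    im,W=cloud(n);np.savez(n+"2.npz",im=im,W=W)
W=np.load("side2.npz")["W"];im=np.load("side2.npz")["im"];h=cv2.cvtColor(im,cv2.COLOR_RGB2HSV)
for i in range(3):
    t=(np.hypot(W[...,0]-TAG[i][0],W[...,1]-TAG[i][1])<.04)&(h[...,0]>6)&(h[...,0]<20)&(h[...,1]>150)
    print(i,t.sum(),np.percentile(W[t][:,2],[50,90]).round(3))
cv2.imwrite("pics/side2.png",cv2.resize(im[150:400,240:460,::-1],None,fx=2.4,fy=2.4,interpolation=2))
print(r.sense()["clock"])
E
```

```text
0.056 0.056 0.32
0.05 0.0499 0.15
0.045 0.0449 0.29
0.042 0.0422 4.94
0.04 0.042 20.68
0 221 [0.061 0.063]
1 100 [0.04  0.042]
2 50 [0.056 0.059]
27.675
```

View pics/side2.png

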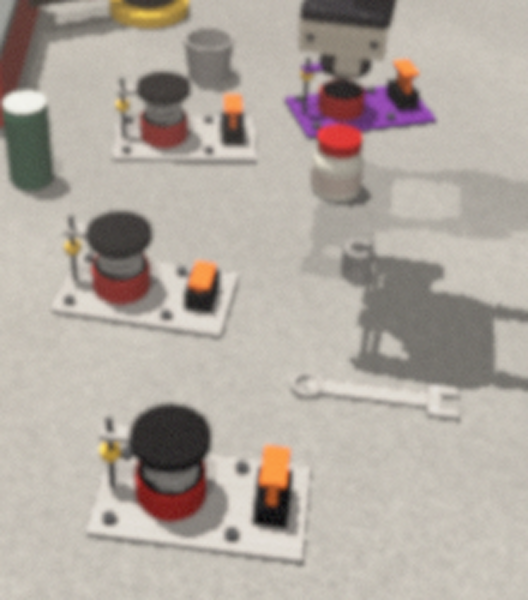

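The middle foot's tag, at (202,275), is down on its stop, where the force rose to 20 N. The other two tags are still up and nothing else has moved.

```bash
python3 -c "
from h import *
print(r.sign_off())"
```

```text
the job is handed in; nothing more can be done
None
```

I pressed all three pads, found the middle foot's spring the softest, pushed its orange tag down onto its stop, and handed the job in at about 28 s; the other two tags stayed up, no loose items visibly moved, and sign-off gave no verdict.

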